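# Light an objective cell with the mirror lid

### The job

Push the black objective cell across the counter, sliding it and never lifting or tipping it (its lens sits loose), until it stands wholly inside the white painted ring in front of the green light box. Then raise the light box's mirror lid by its black knob to 30 degrees open, where the red marks on the white side discs are, so that it throws the light onto the cell. The lid springs shut if let go, so finish while still holding it steady at 30 degrees with the gripper; leave the other things on the counter where they are.

Things in the scene. Friction and masses are not known exactly. Their poses are not given: they have to be found in the camera images.
- cell: The objective cell: a blackened brass disc-shaped mount, 56 mm in diameter, 26 mm tall, with a bluish lens in its top, loose on the counter, 0.12 to 0.24 kg. Origin at the centre of its underside, z up. It starts to the left or to the right of the ring (the focusing wheel then stands on the other side).
- light_box: Fixed green light box, 150 mm (its x) by 180 mm (its y) by 60 mm high, fixed on the counter. Origin at the centre of its underside; its -x side is the front, which faces the robot (turned up to 0.25 rad). The ring lies in front of it. A white disc (46 mm radius, 3 mm thick, centred on the hinge line, so up to 109 mm above the counter) stands outside each end of the lid at the back; a short red mark on each disc shows 30 degrees.
- ring_mark (a point): Centre of the white ring painted flat on the counter (no height), 205 mm from the light box's origin along the box's -x. The line's inner radius is 42 mm, its outer radius 48 mm.
- mirror_lid (a joint): Opening angle of the light box's lid in rad: 0 shut (at the start), grows as the front edge rises, stop at 1.5; 30 degrees is 0.524. The lid is 150 mm (front to back) by 176 mm by 6 mm and hinged along the back of the box. Its weight and a closing spring press down at the knob with about 1.5 to 3 N, and it falls shut when let go.
- lid_knob (a point): Centre of the lid's black knob: a roller 18 mm in diameter and 24 mm long, lying along the box's y, on a 10 mm wide, 6 mm thick neck in the middle of the lid's front edge, 28 mm in front of the edge and 178 mm from the hinge line; 63.5 mm above the counter while the lid is shut. It is fixed to the lid and can turn between two fingers that pinch its flat ends, so the fingers may keep pointing down.
- lid_hinge (a point): Middle of the lid's hinge line (along the box's y), 75 mm behind the box's origin and 63.5 mm above the counter, level with the knob when the lid is shut.
- focus_wheel: Loose grey steel focusing wheel, 44 mm in diameter, 24 mm tall; origin at the centre of its underside. Leave alone.
- prism: Loose amber glass prism block, 42 by 30 by 24 mm; origin at the centre of its underside. Leave alone.
- pin_block: Loose walnut block 70 by 40 by 30 mm with three brass pins standing 14 mm out of its top; origin at the centre of its underside. Leave alone.
- barrel: Loose aluminium lens barrel, 38 mm in diameter, 95 mm tall, upright in a spring clip on a wooden stand (90 mm square, 90 mm high with its post); its top is 111 mm above the counter. Origin at the centre of its underside. Leave alone.
- binoculars: Loose pair of black binoculars lying flat, about 135 by 116 mm, 48 mm high; origin under its middle. Leave alone.
- screwdriver: Loose screwdriver with a red handle, 160 mm long, lying at the robot's left. Leave alone.
Things that resemble listed ones, but are neither listed nor needed, are in the scene too. What is shaped like the cell but orange, pink or purple is not meant.

How it is judged:
On the way, in this order (a step that is already met when the one before it is completed fails the run):
1. the cell stands at rest wholly inside the painted ring, the lid still shut (horizontal distance between cell and ring_mark below 0.014 m and linear speed of cell below 0.02 m/s and angle between cell's own z axis and vertical below 0.1 rad and value of joint mirror_lid below 0.1 rad), for 0.3 s.
2. the mirror lid is held steady 30 degrees open by the gripper (value of joint mirror_lid between 0.4363 and 0.6109 rad and velocity of joint mirror_lid between -0.1 and 0.1 rad/s and contact force between the fingers and mirror_lid above 0.5 N), for 0.5 s.
At the end, for the whole second after the job is handed in: The lid is held by the gripper's fingers at 30 degrees (within 5 degrees), still, with no other loose thing carrying it, while the cell stands flat and at rest with its centre within 14 mm of the ring's centre (wholly inside the ring). The program ends holding the lid (all of step 2 and horizontal distance between cell and ring_mark below 0.014 m and linear speed of cell below 0.02 m/s and angle between cell's own z axis and vertical below 0.1 rad and contact force between mirror_lid and cell below 0.1 N and contact force between mirror_lid and focus_wheel below 0.1 N and contact force between mirror_lid and prism below 0.1 N and contact force between mirror_lid and pin_block below 0.1 N and contact force between mirror_lid and barrel below 0.1 N and contact force between mirror_lid and binoculars below 0.1 N and contact force between mirror_lid and screwdriver below 0.1 N); the arm keeps its last pose, push and grip.
It fails at once if the cell is lifted off the counter (over 10 mm) or tipped (over 0.3 rad) (height (world z) of cell above 0.01 m or angle between cell's own z axis and vertical above 0.3 rad).
It fails at once if another thing on the counter is moved by more than 20 mm (distance of any of focus_wheel, prism, pin_block, barrel, binoculars, screwdriver from where it was at the start of the episode above 0.02 m).
It also fails if it takes over 51 s, if anything falls off the work surface, if the arm or the gripper's body presses on something with over 40 N, if the wrist force passes 120 N, or if a joint passes its speed limit or range.

### The arm

A 6-joint arm with a two-finger parallel gripper is mounted at the origin on the work surface. World frame = base frame: x ahead of the robot, y to its left, z up, the work surface at z = 0. Lengths are in m, angles in rad, forces in N, time in s.
With the tool pointing down it reaches from about 0.3 to 0.875 m from the base axis. Payload 6.4 kg.
Tool frame: the origin (TCP) lies on the centre line of the jaws, within the pads' length; the fingertips stand 22 mm ahead of it and the grasp point (between the pads) lies 3 mm ahead of it; z points along the fingers, y is the direction in which the jaws open and shut (so a half turn about z gives the same grasp; the last joint's range is limited). The gripper opens to 88 mm and grips with 3 to 60 N. Pads are 18 mm wide; open, the fingers measure 123 mm over their backs; the gripper's body (75 mm by 187 mm) begins 45 mm behind the grasp point.
Start: joints at [-1.507, 0.181, 1.607, -0, 1.354, -0.206], TCP at [0.153, -0.554, 0.261] pointing down, gripper open.
Joint ranges: [-2.99, 2.99], [-0.89, 2.07], [0.3, 2.58], [-1.14, 4.28], [0, 2.63], [-3.12, 3.12]. Speed limits (rad/s): [2.57, 2.57, 3.01, 3.14, 3.14, 3.14].

### API

Orientations are given as a unit quaternion [w, x, y, z].
In Python, from cell import read_state, snapshot, get_calibration, sign_off gives the robot as it stands.
- The arm moves only by the shell command python3 -m creep 'ROWS' [OPENING] [FORCE]. ROWS is a JSON object of lists of equal length, an entry for each row: "linear": the shift along the tool's x, y, z in mm, a list of three; "rot": the turn, a rotation vector about the tool's x, y, z in rad, a list of three. A call has 1 to 8 rows; each row is the pose to reach, as a shift and turn from the pose commanded when the call began, along the tool's axes at that moment; what a row does not reach only later rows make up. A row lasts 1/10 s, in which the tool goes at most 50 mm and 8.59 degrees, less where a joint would pass 70% of its speed; a pose out of reach is approached as far as the arm can. A call with a gripper value outside its range is refused whole. OPENING is the finger opening in mm, from 0 to 88.1, set as the call begins (- or left out, the last holds). The fingers move at their own pace and stop on an object; FORCE is the grip in N (left out, the last holds). Time passes only in rows, so rows that repeat a pose let the fingers close. It gives the time, the measured TCP pose, the force and the opening at its end, in the units of the state.
- read_state(): the state, without advancing time (a new reading comes with each control period).
- snapshot(name): name is "scene" or "side" or "wrist"; returns (picture, depth): 420x560x3 uint8, red, green, blue; 420x560 float32, m along the optical axis (not along the pixel's ray), 0 where there is no reading.
- get_calibration(name): a dict with "intrinsics" (3x3 intrinsics, pixels), "D" ([k1, k2, p1, p2, k3] as OpenCV has them; the pictures are not rectified), "rvec" (rotation vector, rad) and "tvec" (3), from world to camera coordinates, as OpenCV has them; the wrist camera has in their place "hand_eye" (4x4, takes a point from camera to tool coordinates, whose origin is the TCP and whose axes are the flange's). Camera axes: x right, y down, z forward; pixel columns grow to the right and rows downward; lengths in m; the calibration is good to about 2 mm. A picture is of the moment at which its call begins: read the wrist's pose just before it. get_calibration takes no time and is no camera call.
- sign_off(): hands the job in, once; it reports no verdict.
The state is a dict: "clock": time; "joint_pos": joint angles; "joint_velocities": joint speeds; "joint_efforts": joint torques, N m; "eef_pos": TCP position; "ee_rot": TCP orientation; "ft_force": force on the tool from outside, world axes, zero at the start; "moment": the same for the moment, N m; "gripper_width": opening from 0.0 (shut) to 1.0 (fully open).
Only numpy, scipy, OpenCV 4.12 (cv2) and the standard library are available. Lean on these libraries where they do the work, as an engineer would, in place of code of your own. Each camera call takes 0.05 s, during which the arm holds its last target.

## Working session

There is one attempt and no reset: what is moved stays moved. The work goes in short steps, Python scripts to look and compute and a shell command to move; the robot and the scene stay as the last step left them, time stands still between calls to the robot, and variables do not carry over. Pictures are saved under pics/ and viewed, and the job is handed in when it is done.

```bash
ls; mkdir -p pics
python3 - <<'E'
from cell import *
import cv2
print(read_state())
for n in ("scene","side","wrist"):
    p,d=snapshot(n); cv2.imwrite(f"pics/{n}0.png",p[:,:,::-1]); 
    import numpy as np; np.save(f"pics/{n}0.npy",d)
    print(n,get_calibration(n))
E
```

```text
pics
{'clock': 0.0, 'joint_pos': array([-1.50729299e+00,  1.81531739e-01,  1.60799051e+00, -9.05774001e-06,
        1.35380108e+00, -2.06302760e-01]), 'joint_velocities': array([-0.00077947, -0.00016206, -0.00055299, -0.00050092, -0.00141297,
       -0.00132742]), 'joint_efforts': array([-4.15207505e-04, -4.33875167e+01, -3.41851330e+01,  7.01001054e-02,
        3.86683038e-02, -1.34211705e-04]), 'eef_pos': array([ 0.15324391, -0.55369071,  0.2598238 ]), 'ee_rot': array([-8.63446949e-04,  9.90913872e-01,  1.34495162e-01,  5.73217259e-05]), 'ft_force': array([-0.15696486,  0.42012574, -0.31120273]), 'moment': array([ 0.00514552, -0.02269941,  0.00542484]), 'gripper_width': 0.9999074204300558}
scene {'intrinsics': array([[532.76141135,   0.        , 283.5970594 ],
       [  0.        , 532.76141135, 203.50933862],
       [  0.        ,   0.        ,   1.        ]]), 'D': array([-0.18119534,  0.        ,  0.        ,  0.        ,  0.        ]), 'rvec': array([ 0.94401366,  2.29622695, -1.28740913]), 'tvec': array([ 0.39998138, -0.13362787,  1.77139722])}
side {'intrinsics': array([[534.
[... 239 characters left out ...]
.61762286, -2.7195442 ,  1.06641215]), 'tvec': array([0.47184676, 0.20425405, 1.23774716])}
wrist {'intrinsics': array([[290.78374335,   0.        , 278.96449755],
       [  0.        , 290.78374335, 205.50969336],
       [  0.        ,   0.        ,   1.        ]]), 'D': array([-0.01917031,  0.        ,  0.        ,  0.        ,  0.        ]), 'hand_eye': array([[ 1.13099289e-03, -9.50296953e-01, -3.11342932e-01,
         8.01559574e-02],
       [ 9.99999193e-01,  8.94881661e-04,  9.01220604e-04,
         5.96277807e-04],
       [-5.77812114e-04, -3.11343700e-01,  9.50297199e-01,
        -1.23503556e-01],
       [ 0.00000000e+00,  0.00000000e+00,  0.00000000e+00,
         1.00000000e+00]])}
```

View pics/scene0.png

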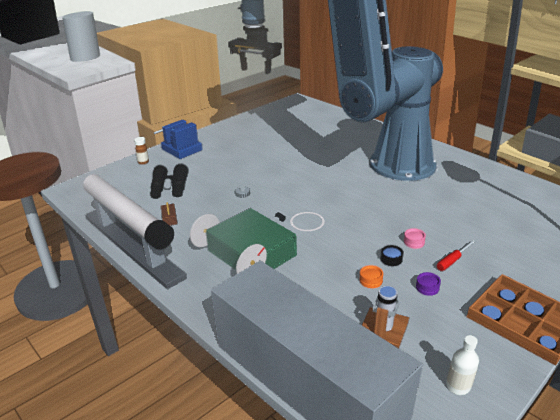

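View pics/side0.png

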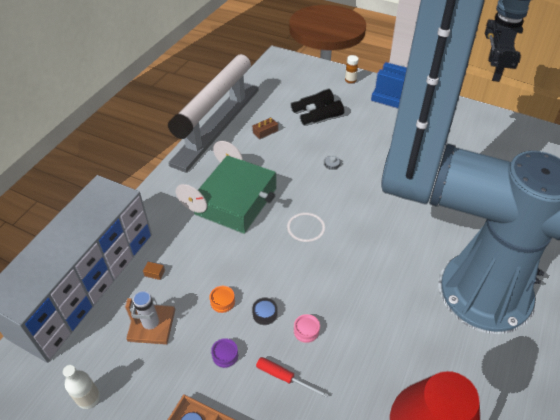

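View pics/wrist0.png

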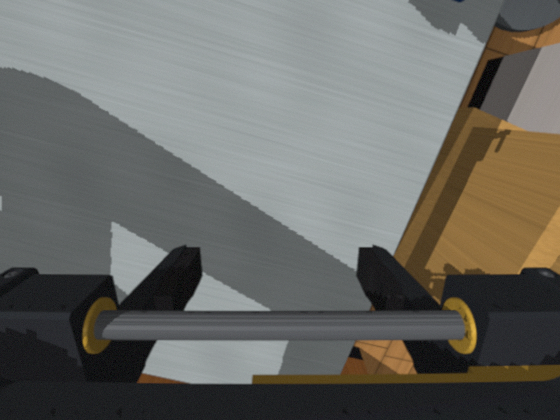

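Candidates for the cell:

| Candidate | Scene px | Side px |
|---|---|---|
| Black with blue lens | (392,256) | (265,310) |
| Orange | (371,277) | – |
| Pink | (414,238) | – |
| Purple | (428,284) | – |
| Blue discs in the wooden tray | (508,295), (534,308), (492,313), (548,342) | – |
| Grey wheel | (242,192) | – |

By the description, the black one is the cell. I'll check it in crops.

```bash
cat > h.py <<'E'
import numpy as np, cv2
from cell import *
from scipy.spatial.transform import Rotation as R
def cam(n):
    c=get_calibration(n); Rm=cv2.Rodrigues(c['rvec'])[0]; return c,Rm,c['tvec']
def pz(n,u,v,z):
    c,Rm,t=cam(n); p=cv2.undistortPoints(np.array([[[u,v]]],float),c['intrinsics'],c['D'])[0,0]
    d=Rm.T@np.array([p[0],p[1],1]); o=-Rm.T@t; return o+d*(z-o[2])/d[2]
def proj(n,P):
    c,Rm,t=cam(n); return cv2.projectPoints(np.array(P,float).reshape(-1,3),c['rvec'],c['tvec'],c['intrinsics'],c['D'])[0][:,0]
def wristT():
    s=read_state(); q=s['ee_rot']; T=np.eye(4); T[:3,:3]=R.from_quat([q[1],q[2],q[3],q[0]]).as_matrix(); T[:3,3]=s['eef_pos']
    return T@get_calibration('wrist')['hand_eye'],T
def wz(W,u,v,z):
    c=get_calibration('wrist'); p=cv2.undistortPoints(np.array([[[u,v]]],float),c['intrinsics'],c['D'])[0,0]
    d=W[:3,:3]@np.array([p[0],p[1],1]); o=W[:3,3]; return o+d*(z-o[2])/d[2]
def wproj(W,P):
    c=get_calibration('wrist'); V=np.linalg.inv(W)
    return cv2.projectPoints(np.array(P,float).reshape(-1,3),cv2.Rodrigues(V[:3,:3])[0],V[:3,3],c['intrinsics'],c['D'])[0][:,0]
E
python3 - <<'E'
import cv2,numpy as np
a=cv2.imread('pics/scene0.png'); b=cv2.imread('pics/side0.png')
c1=cv2.resize(a[170:310,180:450],None,fx=2.9,fy=2.9,interpolation=2)
cv2.imwrite('pics/c1.png',c1)
cv2.imwrite('pics/c2.png',cv2.resize(b[135:335,160:350],None,fx=3,fy=3,interpolation=2))
E
```

```text
(no output)
```

View pics/c1.png

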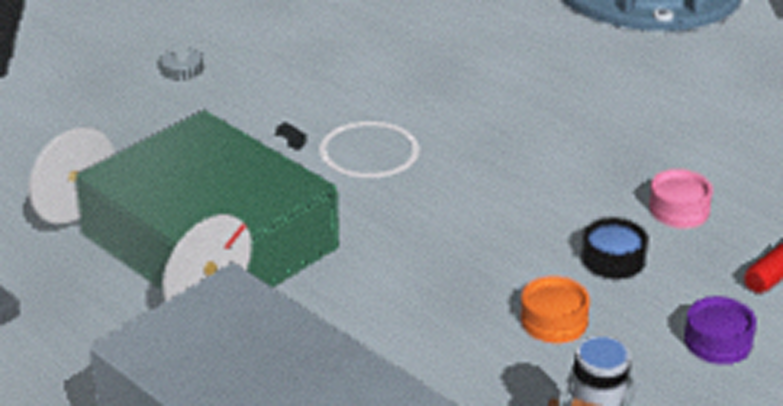

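View pics/c2.png

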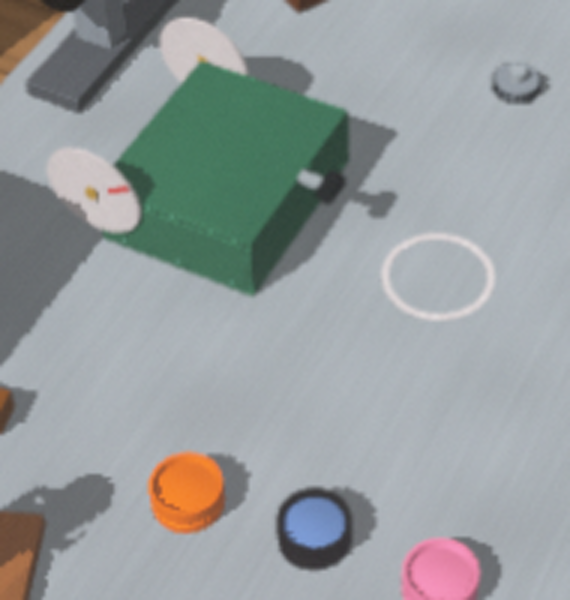

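Run:
```python
from h import *
np.set_printoptions(precision=4,suppress=True)
s0=(180,170);k=2.9
def S(u,v,z): return pz('scene',u/2.9+180,v/2.9+170,z)
def D(u,v,z): return pz('side',u/3+160,v/3+135,z)
print('ring',S(370,149,0),D(438,277,0))
print('cell',S(615,241,.026),D(315,524,.026))
print('knob',S(291,136,.0635),D(328,187,.0635))
print('disc L',S(210,268,.0635),D(93,193,.0635))
print('disc R',S(72,176,.0635),D(202,62,.0635))
print('wheel',S(181,62,.02),D(518,78,.02))
print('orange',S(555,297,.026),D(187,480,.026))
print('pink',S(681,186,.026),D(441,570,.026))
```

```text
ring [0.4714 0.0095 0.    ] [0.4684 0.0069 0.    ]
cell [0.4552 0.2867 0.026 ] [0.4439 0.2837 0.026 ]
knob [0.5739 0.0088 0.0635] [0.5724 0.0064 0.0635]
disc L [0.7522 0.1014 0.0635] [0.7478 0.0987 0.0635]
disc R [ 0.7522 -0.0836  0.0635] [ 0.7469 -0.0839  0.0635]
wheel [ 0.5125 -0.2228  0.02  ] [ 0.4945 -0.2344  0.02  ]
orange [0.5505 0.2962 0.026 ] [0.5479 0.2916 0.026 ]
pink [0.3471 0.2813 0.026 ] [0.3446 0.2788 0.026 ]
```

Both views show the black cell with its blue lens, scene (392,253) and side (265,310). The ring is at scene (308,221) and the knob at scene (280,217). I'll move towards the cell for a wrist-camera look.

```bash
python3 -m creep '{"linear":[[40,-28,0],[80,-56,0],[120,-84,0],[160,-112,0],[200,-140,0],[240,-168,0],[280,-196,0],[320,-227,0]],"rot":[[0,0,0.04],[0,0,0.08],[0,0,0.12],[0,0,0.16],[0,0,0.2],[0,0,0.24],[0,0,0.27],[0,0,0.27]]}' 88 10
```

```text
clock: 0.95
eef_pos: [0.4017, -0.249, 0.2607]
ee_rot: [0.0, 1.0, -0.001, 0.0]
ft_force: [1.0, -0.1, 0.1]
gripper_width: 0.997
```

Run:
```python
from h import *
np.set_printoptions(precision=4,suppress=True)
W,T=wristT(); print(T)
print('purple',pz('scene',428,281,.026),'stand',pz('side',150,328,0.016),'drv',pz('side',258,364,.015),pz('side',293,378,.015))
```

```text
[[ 1.     -0.0015  0.0003  0.4017]
 [-0.0015 -1.     -0.0002 -0.249 ]
 [ 0.0003  0.0002 -1.      0.2607]
 [ 0.      0.      0.      1.    ]]
purple [0.4839 0.4125 0.026 ] stand [0.6515 0.4309 0.016 ] drv [0.4006 0.4013 0.015 ] [0.3219 0.398  0.015 ]
```

```bash
python3 -m creep '{"linear":[[5,-45,0],[15,-90,0],[25,-135,0],[35,-180,0],[45,-225,0],[50,-257,0],[50,-257,0],[50,-257,0]],"rot":[[0,0,0],[0,0,0],[0,0,0],[0,0,0],[0,0,0],[0,0,0],[0,0,0],[0,0,0]]}'
python3 - <<'E'
from h import *
W,T=wristT(); p,d=snapshot('wrist'); cv2.imwrite('pics/w1.png',p[:,:,::-1]); np.save('pics/W1.npy',W)
E
```

```text
clock: 1.75
eef_pos: [0.4507, 0.0068, 0.2605]
ee_rot: [0.0, 1.0, 0.001, -0.0]
ft_force: [0.8, -0.3, 0.8]
gripper_width: 0.999
```

View pics/w1.png

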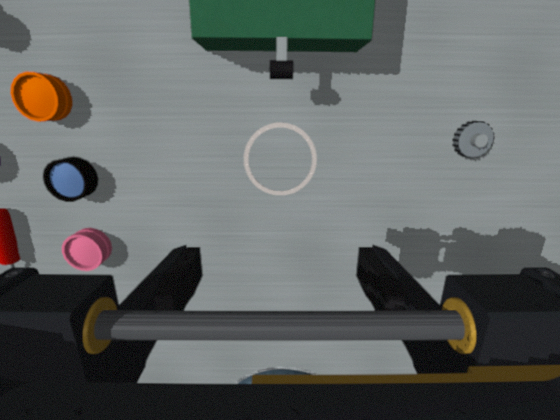

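```bash
python3 -m creep '{"linear":[[-5,-45,0],[-10,-90,0],[-15,-135,0],[-20,-180,0],[-20,-225,0],[-20,-270,0],[-20,-277,0],[-20,-277,0]],"rot":[[0,0,0],[0,0,0],[0,0,0],[0,0,0],[0,0,0],[0,0,0],[0,0,0],[0,0,0]]}'
python3 - <<'E'
from h import *
W,T=wristT(); p,d=snapshot('wrist'); cv2.imwrite('pics/w2.png',p[:,:,::-1]); np.save('pics/W2.npy',W)
E
```

```text
clock: 2.6
eef_pos: [0.4313, 0.2831, 0.2604]
ee_rot: [0.0, 1.0, 0.0, -0.0]
ft_force: [0.4, -0.7, -0.3]
gripper_width: 1.001
```

View pics/w2.png

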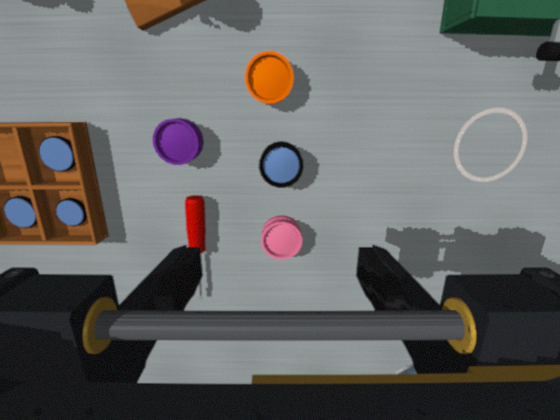

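w1 shows the ring at (280,159), the knob at (282,69) and the box front edge level. w2 shows the black cell with its blue lens at (281,164), the pink decoy at (281,237), the orange at (270,77) and the ring at (490,145).

Run:
```python
from h import *
np.set_printoptions(precision=4,suppress=True)
W1=np.load('pics/W1.npy');W2=np.load('pics/W2.npy')
print('ring',wz(W1,280,159,0),wz(W2,490,145,0))
print('knob',wz(W1,282,66.5,.0725), wz(W1,282,69,.0635))
print('box front',wz(W1,192,38,.06),wz(W1,372,39,.06))
print('cell top',wz(W2,281,163.5,.026),wz(W1,68.5,178,.026))
print('orange',wz(W2,269,76,.026),'pink',wz(W2,281,238,.026))
for c in (.45,.455): print(wproj(W2,[[c+.028,.285,.026],[c-.028,.285,.026],[c,.313,.026],[c,.257,.026],[c+.028,.285,0],[c-.028,.285,0]]))
a=cv2.imread('pics/w2.png'); cv2.imwrite('pics/w2c.png',cv2.resize(a[120:200,240:320],None,fx=7,fy=7,interpolation=2))
a=cv2.imread('pics/w1.png'); cv2.imwrite('pics/w1c.png',cv2.resize(a[20:200,190:370],None,fx=3.3,fy=3.3,interpolation=2))
```

```text
ring [0.4698 0.0043 0.    ] [0.4699 0.0043 0.    ]
knob [0.572  0.0031 0.0725] [0.5709 0.003  0.0635]
box front [0.5996 0.0925 0.06  ] [ 0.5993 -0.0864  0.06  ]
cell top [0.449  0.2793 0.026 ] [0.4496 0.2726 0.026 ]
orange [0.5488 0.2933 0.026 ] pink [0.3483 0.279  0.026 ]
[[276.4044 139.5849]
 [276.4518 184.7027]
 [253.7728 162.6516]
 [299.0795 162.7121]
 [276.5459 137.6551]
 [276.5839 180.0121]]
[[276.4001 135.3445]
 [276.4476 180.845 ]
 [253.6717 158.6079]
 [299.172  158.6696]
 [276.5424 133.6877]
 [276.5806 176.38  ]]
```

View pics/w2c.png

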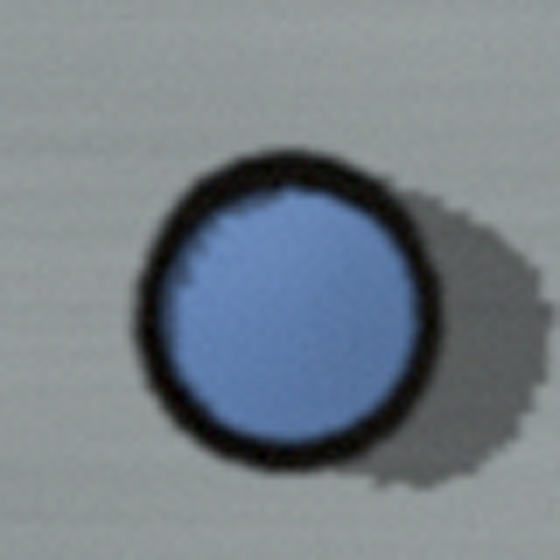

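View pics/w1c.png

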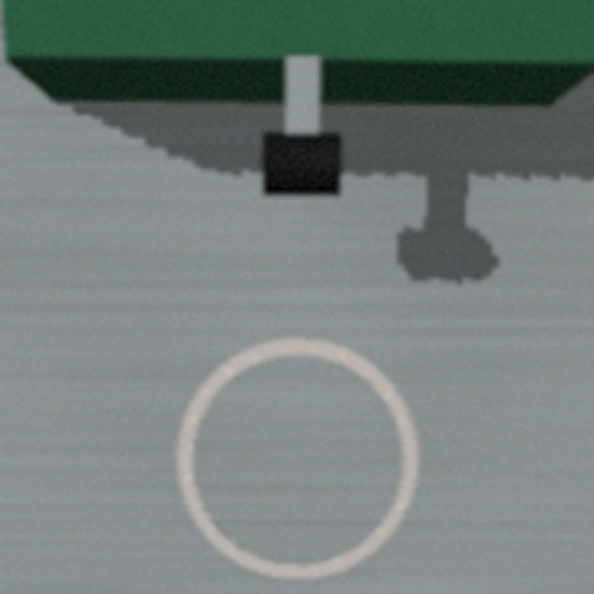

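```bash
python3 -m creep '{"linear":[[5,2,40],[10,4,80],[15,4,120],[15,4,150],[15,4,150]],"rot":[[0,0,0],[0,0,0],[0,0,0],[0,0,0],[0,0,0]]}'
python3 - <<'E'
from h import *
W,T=wristT(); p,d=snapshot('wrist'); cv2.imwrite('pics/w3.png',p[:,:,::-1]); np.save('pics/W3.npy',W)
E
```

```text
clock: 3.15
eef_pos: [0.4434, 0.2758, 0.1066]
ee_rot: [0.002, 1.0, -0.002, -0.004]
ft_force: [-0.8, 0.1, 0.3]
gripper_width: 0.997
```

View pics/w3.png

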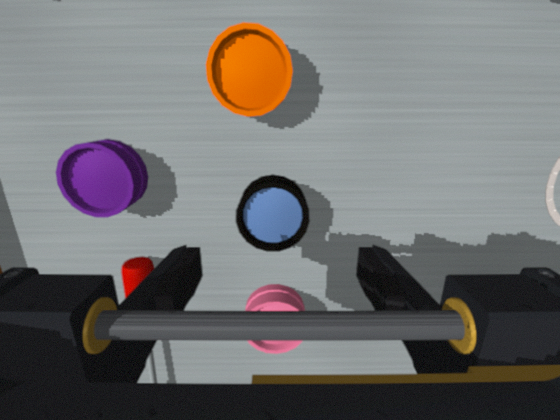

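Run:
```python
from h import *
np.set_printoptions(precision=4,suppress=True)
W,T=wristT(); print(T[:3,3])
W3=np.load('pics/W3.npy')
a=np.linspace(0,2*np.pi,60)
for c in ([.446,.28],[.449,.28],[.446,.282]):
    P=wproj(W,[[c[0]+.028*np.cos(t),c[1]+.028*np.sin(t),z] for t in a for z in (0,.026)])
    print(c,P.min(0),P.max(0),wz(W,272.5,213,.026))
p,d=cv2.imread('pics/w3.png'),0
cv2.imwrite('pics/w3c.png',cv2.resize(p[165:260,225:320],None,fx=6,fy=6,interpolation=2))
```

```text
[0.4451 0.2769 0.1092]
[0.446, 0.28] [236.4445 176.0731] [310.0972 252.7101] [0.4514 0.2806 0.026 ]
[0.449, 0.28] [236.2528 172.4485] [310.2243 249.2938] [0.4514 0.2806 0.026 ]
[0.446, 0.282] [233.807  176.0794] [307.4602 252.7171] [0.4514 0.2806 0.026 ]
```

View pics/w3c.png

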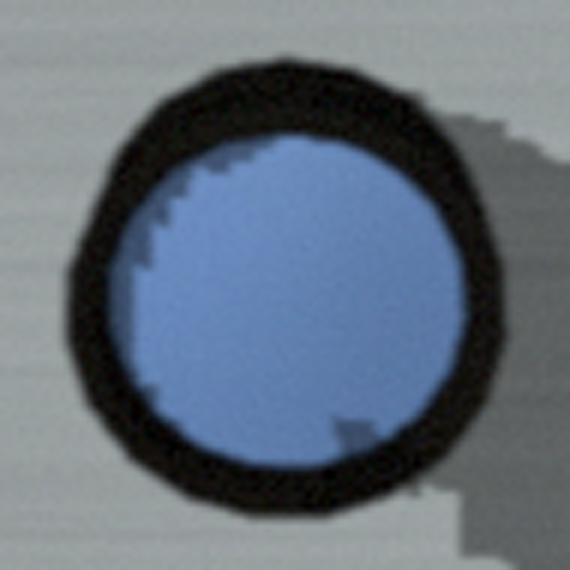

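```bash
python3 -m creep '{"linear":[[1,-3,20],[1,-3,45],[1,-3,65],[1,-3,78],[1,-3,81],[1,-3,81]],"rot":[[0,0,0],[0,0,0],[0,0,0],[0,0,0],[0,0,0],[0,0,0]]}'
python3 -m creep '{"linear":[[0,0,0],[0,0,0],[0,0,0],[0,0,0]],"rot":[[0,0,0],[0,0,0],[0,0,0],[0,0,0]]}' 50 8
python3 - <<'E'
from h import *
W,T=wristT(); p,d=snapshot('wrist'); cv2.imwrite('pics/w4.png',p[:,:,::-1]); np.save('pics/W4.npy',W); print(T[:3,3],read_state()['ft_force'],read_state()['gripper_width'])
E
```

```text
clock: 3.8
eef_pos: [0.4478, 0.2822, 0.0307]
ee_rot: [-0.0, 1.0, -0.0, 0.001]
ft_force: [0.6, 0.3, 0.7]
gripper_width: 1.0
clock: 4.2
eef_pos: [0.4472, 0.2825, 0.0302]
ee_rot: [-0.0, 1.0, -0.0, 0.0]
ft_force: [-0.6, -2.4, 0.6]
gripper_width: 0.66
[0.44718118 0.28249769 0.03017156] [-0.84556685 -0.55812438  2.16593059] 0.634304919625194
```

View pics/w4.png

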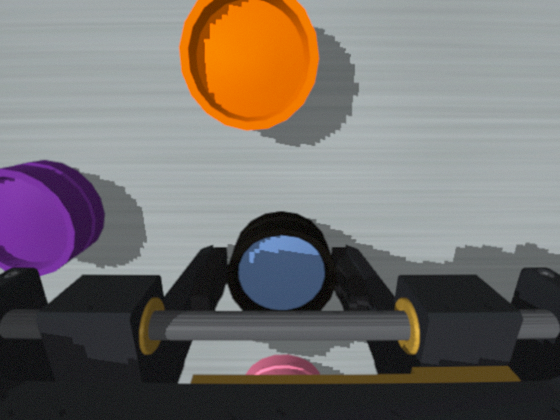

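```bash
python3 -m creep '{"linear":[[0,5,0],[1,18,0],[2,35,0],[4,52,0],[5,70,0],[6,88,0],[7,100,0],[8,105,0]],"rot":[[0,0,0],[0,0,0],[0,0,0],[0,0,0],[0,0,0],[0,0,0],[0,0,0],[0,0,0]]}' - 8
python3 - <<'E'
from h import *
W,T=wristT(); p,d=snapshot('wrist'); cv2.imwrite('pics/w5.png',p[:,:,::-1]); np.save('pics/W5.npy',W); print(T[:3,3],read_state()['ft_force'],read_state()['gripper_width'])
E
```

```text
clock: 5.05
eef_pos: [0.4552, 0.1762, 0.0301]
ee_rot: [-0.0, 1.0, -0.001, 0.0]
ft_force: [-0.7, 3.0, 5.4]
gripper_width: 0.632
[0.45524264 0.17617601 0.03006261] [-0.74785252 -4.25069523  4.93012362] 0.6350780194749697
```

View pics/w5.png

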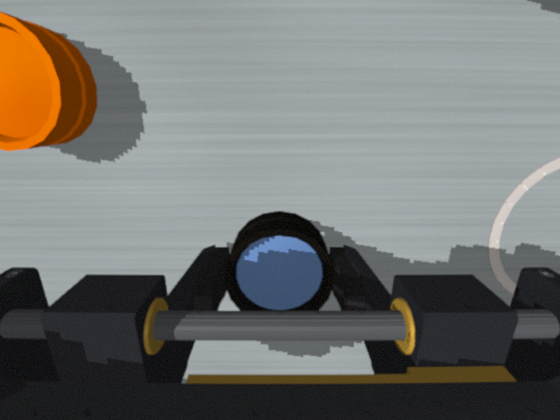

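The cell is between the pads at (280,265), unchanged relative to the jaws, so it is following. I'll continue to the ring.

```bash
python3 -m creep '{"linear":[[0,5,0],[1,20,0],[3,40,0],[5,60,0],[7,80,0],[9,100,0],[10,112,0],[10,116,0]],"rot":[[0,0,0],[0,0,0],[0,0,0],[0,0,0],[0,0,0],[0,0,0],[0,0,0],[0,0,0]]}' - 8
python3 -m creep '{"linear":[[0,4,0],[1,15,0],[3,30,0],[5,45,0],[5,53,0],[5,56,0],[5,56,0],[5,56,0]],"rot":[[0,0,0],[0,0,0],[0,0,0],[0,0,0],[0,0,0],[0,0,0],[0,0,0],[0,0,0]]}' - 8
python3 - <<'E'
from h import *
W,T=wristT(); p,d=snapshot('wrist'); cv2.imwrite('pics/w6.png',p[:,:,::-1]); np.save('pics/W6.npy',W); print(T[:3,3],read_state()['ft_force'],read_state()['gripper_width'])
p,d=snapshot('side'); cv2.imwrite('pics/s6.png',cv2.resize(p[150:300,200:400,::-1],None,fx=4,fy=4,interpolation=2))
E
```

```text
clock: 5.9
eef_pos: [0.4654, 0.0606, 0.03]
ee_rot: [-0.0, 1.0, -0.001, 0.0]
ft_force: [-0.0, 3.0, 5.8]
gripper_width: 0.633
clock: 6.7
eef_pos: [0.4702, 0.0048, 0.03]
ee_rot: [0.0, 1.0, 0.0, 0.0]
ft_force: [-0.8, -1.3, 5.5]
gripper_width: 0.63
[0.47024227 0.00484549 0.03001081] [-0.05647935 -1.51775915  6.01413988] 0.6342054955973441
```

View pics/w6.png

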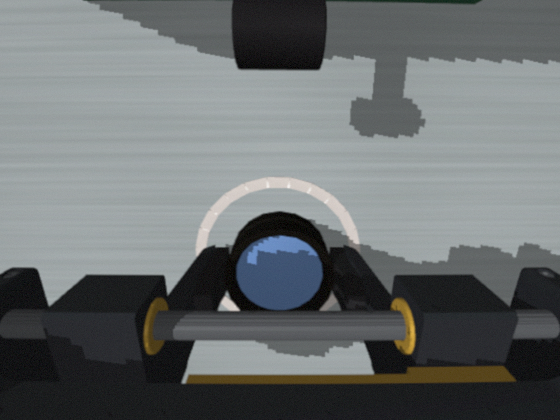

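View pics/s6.png

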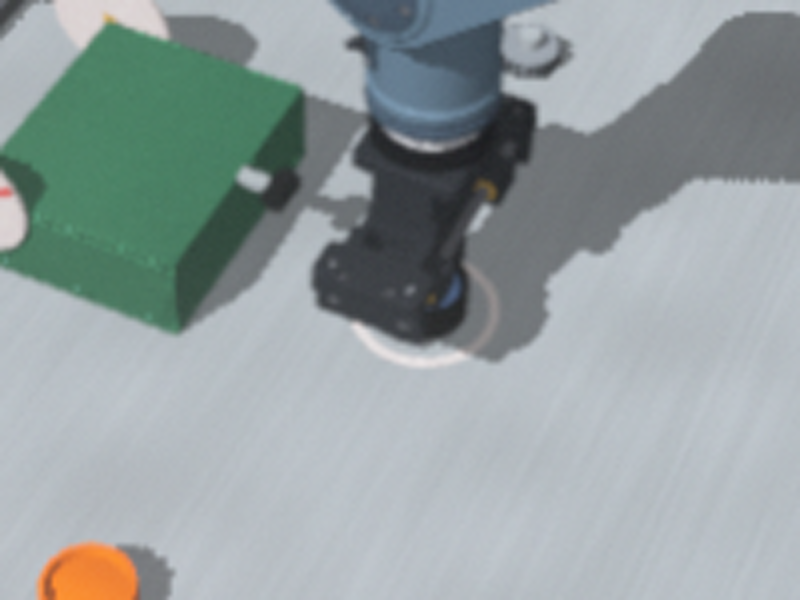

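The ring arc spans columns 197–360 and the cell 229–333, so it looks centred. I'll release, rise and check.

```bash
python3 -m creep '{"linear":[[0,0,0],[0,0,0],[0,0,0],[0,0,0],[0,0,0],[0,0,0]],"rot":[[0,0,0],[0,0,0],[0,0,0],[0,0,0],[0,0,0],[0,0,0]]}' 88 8
python3 -m creep '{"linear":[[0,0,-10],[0,0,-40],[0,0,-80],[-10,0,-120],[-10,0,-140],[-10,0,-140],[-10,0,-140]],"rot":[[0,0,0],[0,0,0],[0,0,0],[0,0,0],[0,0,0],[0,0,0],[0,0,0]]}'
python3 - <<'E'
from h import *
np.set_printoptions(precision=4,suppress=True)
W,T=wristT(); p,d=snapshot('wrist'); cv2.imwrite('pics/w7.png',p[:,:,::-1]); np.save('pics/W7.npy',W); print(T)
cv2.imwrite('pics/w7c.png',cv2.resize(p[20:220,170:390,::-1],None,fx=3,fy=3,interpolation=2))
a=np.linspace(0,2*np.pi,60)
P=wproj(W,[[.47+.028*np.cos(t),.0043+.028*np.sin(t),z] for t in a for z in (0,.026)]);print(P.min(0),P.max(0))
P=wproj(W,[[.47+.045*np.cos(t),.0043+.045*np.sin(t),z] for t in a for z in (0,)]);print(P.min(0),P.max(0))
E
```

```text
clock: 7.4
eef_pos: [0.4698, 0.0054, 0.0297]
ee_rot: [-0.0, 1.0, -0.0, -0.0]
ft_force: [-0.6, 0.6, -0.2]
gripper_width: 0.998
clock: 8.1
eef_pos: [0.46, 0.0054, 0.17]
ee_rot: [0.0, 1.0, -0.0, 0.001]
ft_force: [0.5, -0.0, 0.5]
gripper_width: 1.0
[[ 1.     -0.0002  0.0012  0.46  ]
 [-0.0002 -1.     -0.0003  0.0054]
 [ 0.0012  0.0003 -1.      0.17  ]
 [ 0.      0.      0.      1.    ]]
[249.4935 154.8298] [308.4041 216.036 ]
[235.4343 137.5599] [322.4105 222.494 ]
```

View pics/w7c.png

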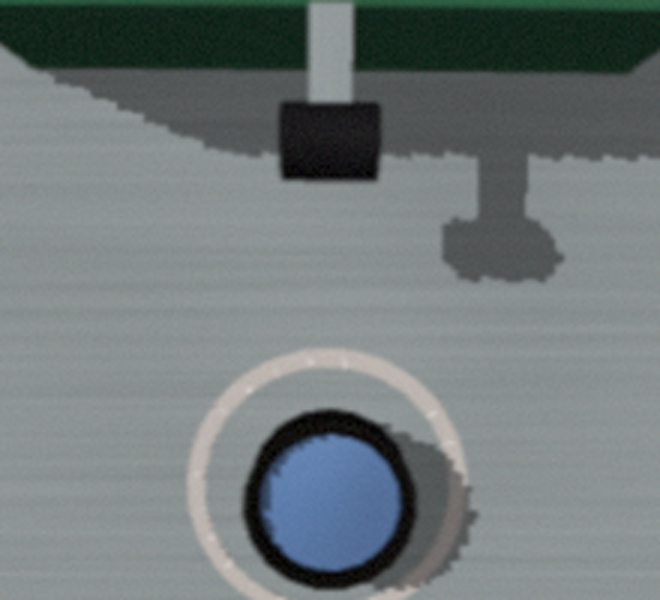

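Cell now sits at columns 251–309, rows 156–217; that matches a centre of (0.470, 0.004), within about 2 mm of the ring centre. The knob is at column 280. I'll go to the knob.

```bash
python3 -m creep '{"linear":[[30,1,0],[70,2,0],[100,2,10],[112,2,30],[112,2,60],[112,2,85],[112,2,100],[112,2,103]],"rot":[[0,0,0],[0,0,0],[0,0,0],[0,0,0],[0,0,0],[0,0,0],[0,0,0],[0,0,0]]}' 60 30
python3 - <<'E'
from h import *
W,T=wristT(); p,d=snapshot('wrist'); cv2.imwrite('pics/w8.png',p[:,:,::-1]); print(T[:3,3],read_state()['ft_force'])
p,d=snapshot('side'); cv2.imwrite('pics/s8.png',cv2.resize(p[120:270,170:370,::-1],None,fx=4,fy=4,interpolation=2))
E
```

```text
clock: 8.95
eef_pos: [0.5694, 0.0038, 0.0632]
ee_rot: [-0.001, 1.0, -0.0, -0.003]
ft_force: [0.4, -1.2, -0.4]
gripper_width: 0.677
[0.56944531 0.00377779 0.06324231] [-0.122359    0.68893419 -0.75916507]
```

View pics/w8.png

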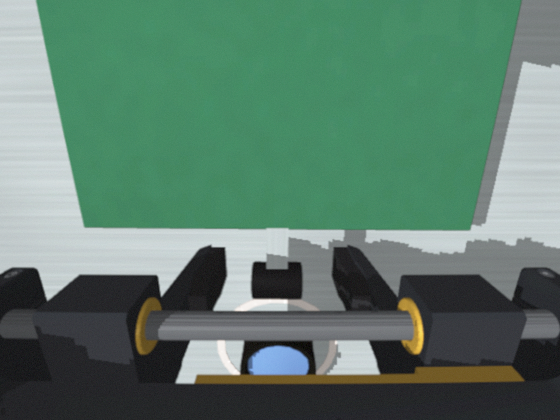

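View pics/s8.png

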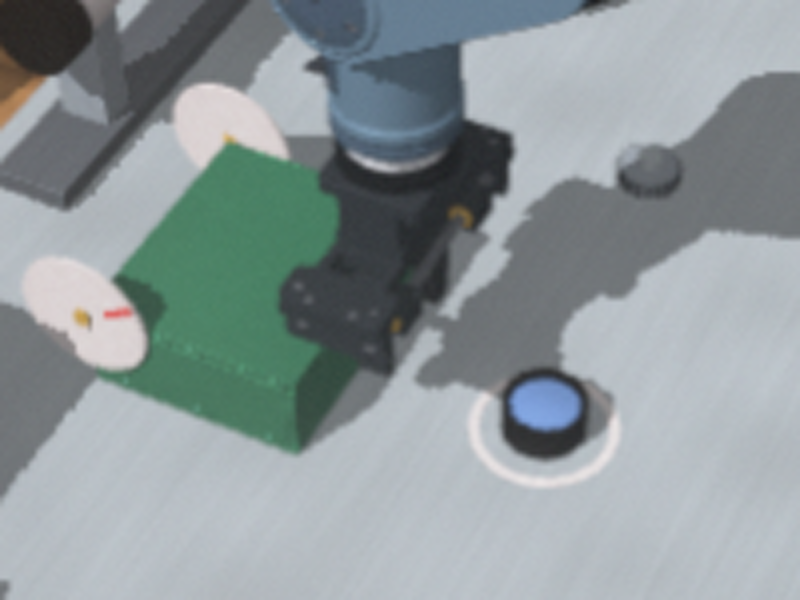

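The knob is at (277,281), between the open fingers, and the cell stands inside the ring in the side view. I'll close.

```bash
python3 -m creep '{"linear":[[0,0,0],[0,0,0],[0,0,0],[0,0,0],[0,0,0],[0,0,0],[0,0,0]],"rot":[[0,0,0],[0,0,0],[0,0,0],[0,0,0],[0,0,0],[0,0,0],[0,0,0]]}' 15 30
python3 - <<'E'
from h import *
W,T=wristT(); p,d=snapshot('wrist'); cv2.imwrite('pics/w9.png',p[:,:,::-1]); s=read_state();print(T[:3,3],s['ft_force'],s['gripper_width']*88.1)
# arc from knob (.572,.0635), hinge (.750,.0635)
for a in (2,5,8,11,14,17,20,22,24,26,28,29,30):
    t=np.radians(a); print(a, round(178*(1-np.cos(t)),1), round(-178*np.sin(t),1))
E
```

```text
clock: 9.75
eef_pos: [0.5722, 0.0048, 0.0671]
ee_rot: [-0.001, 1.0, -0.0, 0.0]
ft_force: [1.1, 6.9, 1.0]
gripper_width: 0.269
[0.57219048 0.00484376 0.06711283] [1.79282337 6.35479409 1.52372541] 23.555214997706194
2 0.1 -6.2
5 0.7 -15.5
8 1.7 -24.8
11 3.3 -34.0
14 5.3 -43.1
17 7.8 -52.0
20 10.7 -60.9
22 13.0 -66.7
24 15.4 -72.4
26 18.0 -78.0
28 20.8 -83.6
29 22.3 -86.3
30 23.8 -89.0
```

View pics/w9.png

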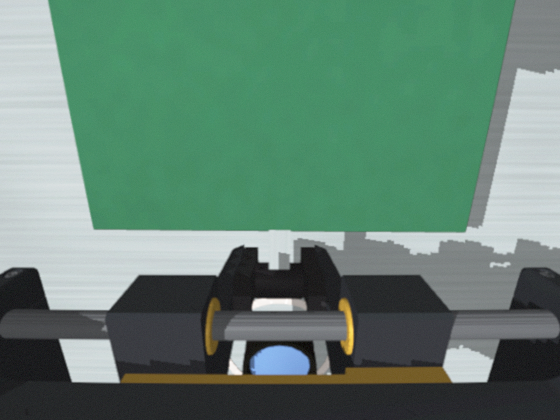

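The knob is gripped with the opening at 23.6 mm. There is a small side load, so I'll ease it by 1.5 mm and lift along the arc.

```bash
python3 -m creep '{"linear":[[0,-1.5,0],[0.1,-1.5,-6],[0.7,-1.5,-15],[1.7,-1.5,-25],[3.3,-1.5,-34],[5.3,-1.5,-43],[6.4,-1.5,-47],[6.4,-1.5,-47]],"rot":[[0,0,0],[0,0,0],[0,0,0],[0,0,0],[0,0,0],[0,0,0],[0,0,0],[0,0,0]]}' - 30
python3 - <<'E'
from h import *
W,T=wristT(); p,d=snapshot('wrist'); cv2.imwrite('pics/w10.png',p[:,:,::-1]); s=read_state();print(T[:3,3],s['ft_force'],s['gripper_width']*88.1)
p,d=snapshot('side'); cv2.imwrite('pics/s10.png',cv2.resize(p[120:270,170:370,::-1],None,fx=4,fy=4,interpolation=2))
E
```

```text
clock: 10.6
eef_pos: [0.5776, 0.0049, 0.114]
ee_rot: [-0.0, 1.0, -0.0, -0.001]
ft_force: [-4.1, 1.0, -2.9]
gripper_width: 0.262
[0.57755171 0.00490468 0.11396257] [-3.09934942  0.15261319 -2.2444841 ] 23.400889715533356
```

View pics/s10.png

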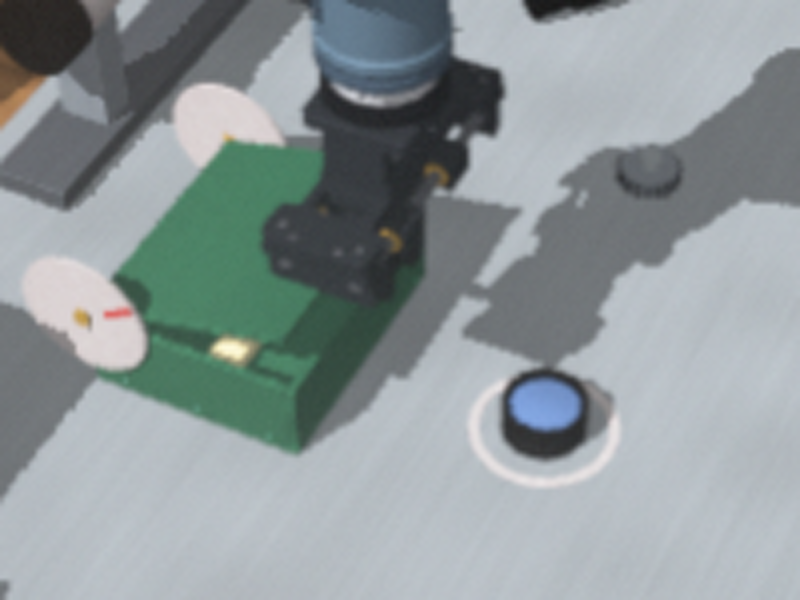

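View pics/w10.png

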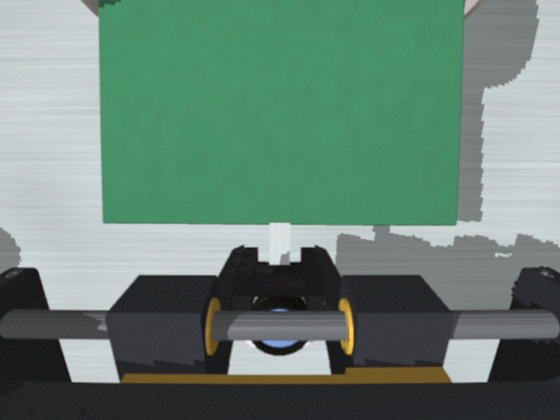

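The lid is following, at about 15°. I'll continue to 30°.

```bash
python3 -m creep '{"linear":[[1.2,0,-5],[4,0,-14],[7,0,-22],[10,0,-29],[13,0,-35],[15,0,-39.5],[16.5,0,-42],[16.5,0,-42]],"rot":[[0,0,0],[0,0,0],[0,0,0],[0,0,0],[0,0,0],[0,0,0],[0,0,0],[0,0,0]]}' - 30
python3 - <<'E'
from h import *
W,T=wristT(); np.save('pics/W11.npy',W);p,d=snapshot('wrist'); cv2.imwrite('pics/w11.png',p[:,:,::-1]); s=read_state();print(T[:3,3],s['ft_force'],s['gripper_width']*88.1, np.degrees(np.arcsin((T[2,3]-.0671)/.178)))
np.save('pics/w11d.npy',d)
p,d=snapshot('side'); cv2.imwrite('pics/s11.png',cv2.resize(p[120:270,170:370,::-1],None,fx=4,fy=4,interpolation=2))
p,d=snapshot('scene'); cv2.imwrite('pics/sc11.png',cv2.resize(p[150:300,180:380,::-1],None,fx=4,fy=4,interpolation=2))
E
```

```text
clock: 11.5
eef_pos: [0.5951, 0.0048, 0.1563]
ee_rot: [0.0, 1.0, -0.0, 0.0]
ft_force: [-4.6, 0.2, -1.6]
gripper_width: 0.264
[0.59508018 0.00481332 0.15630873] [-4.04101822 -0.62307842 -2.37960225] 23.84218643514646 30.07761003681718
```

View pics/s11.png

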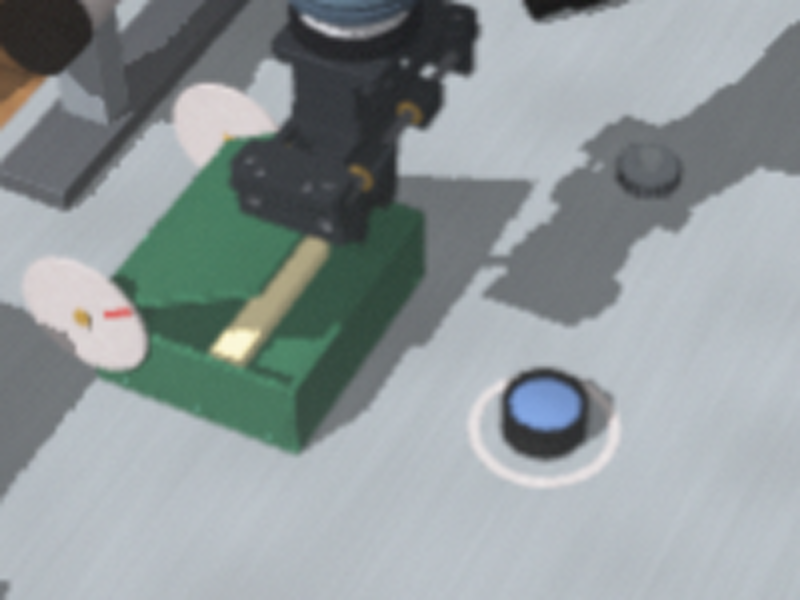

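View pics/sc11.png

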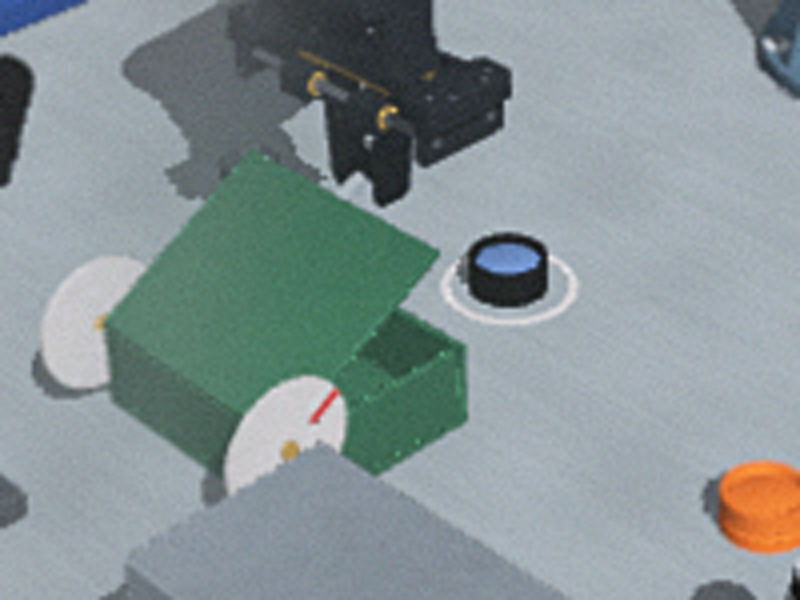

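View pics/w11.png

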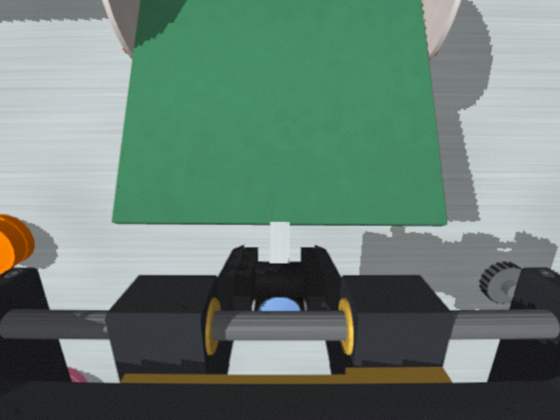

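The lid is open with its edge at the red mark in the scene view, near (325,405), and the cell stands in the ring. I'll check the angle by fitting a plane to the lid in the depth image while holding.

```bash
python3 -m creep '{"linear":[[0,0,0],[0,0,0],[0,0,0],[0,0,0],[0,0,0],[0,0,0],[0,0,0],[0,0,0]],"rot":[[0,0,0],[0,0,0],[0,0,0],[0,0,0],[0,0,0],[0,0,0],[0,0,0],[0,0,0]]}' - 30
python3 - <<'E'
from h import *
for k in range(2):
    W,T=wristT(); p,d=snapshot('wrist'); c=get_calibration('wrist')
    v,u=np.mgrid[60:210:5,160:400:5]; uv=np.stack([u.ravel(),v.ravel()],1).astype(float)
    n=cv2.undistortPoints(uv[:,None],c['intrinsics'],c['D'])[:,0]; z=d[v.ravel(),u.ravel()]
    P=(np.c_[n,np.ones(len(n))]*z[:,None])[z>0]; P=P@W[:3,:3].T+W[:3,3]
    A=np.c_[P[:,:2],np.ones(len(P))]; s=np.linalg.lstsq(A,P[:,2],rcond=None)[0]
    print(s,'angle',np.degrees(np.arctan(-s[0])),'rms',np.std(P[:,2]-A@s))
    st=read_state(); print(st['clock'],st['eef_pos'],st['ft_force'],st['gripper_width']*88.1)
p,d=snapshot('side'); cv2.imwrite('pics/s12.png',p[:,:,::-1])
p,d=snapshot('scene'); cv2.imwrite('pics/sc12.png',p[:,:,::-1])
def S(u,v,z): return pz('scene',u/4+180,v/4+150,z)
def D(u,v,z): return pz('side',u/4+170,v/4+120,z)
print('cell',S(508,258,.026),D(545,407,.026),'ring',S(510,285,0),D(545,427,0))
E
```

```text
clock: 12.45
eef_pos: [0.5948, 0.0048, 0.1557]
ee_rot: [0.0, 1.0, -0.0, -0.0]
ft_force: [-4.3, -0.7, -1.5]
gripper_width: 0.268
[-0.56269547  0.00296233  0.48787892] angle 29.366260383517485 rms 0.0006832038109534015
12.5 [0.59481172 0.00479001 0.15573585] [-4.15812961 -1.36703159 -1.45836296] 23.48386195047738
[-0.56435883  0.00263198  0.48903261] angle 29.438593803359975 rms 0.0006797934101350093
12.55 [0.5948039  0.00479621 0.15573612] [-4.26434225 -0.91271412 -0.97733198] 23.639760401444978
cell [0.47575689 0.01148762 0.026     ] [0.46706059 0.01020421 0.026     ] ring [0.4710732  0.00890756 0.        ] [0.4686119  0.00479249 0.        ]
```

View pics/sc12.png

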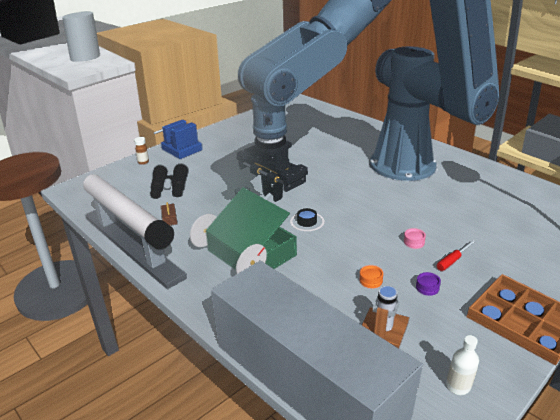

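The lid is at 29.4° and still, the cell is in the ring, and everything else looks unmoved. Handing in.

```bash
python3 -c "
from cell import *
print(sign_off()); s=read_state(); print(s['clock'],s['eef_pos'],s['gripper_width']*88.1)"
```

```text
the job is handed in; nothing more can be done
None
the job is handed in; nothing more can be done
```

I slid the black cell flat along the counter in a light 8 N grip, about 0.28 m, into the white ring. I let it go there, then pinched the lid's knob by its ends at 30 N and raised the lid along its arc. I handed in at 12.7 s, still holding it.

**Lid:** the depth-image plane fit gave 29.4°, and the tool height gave 30.1° just after the lift. The arm was steady, with the grip opening at 23.6 mm on the 24 mm knob.

**Cell:** it stands flat and untouched since release. The wrist camera puts it within about 2 mm of the ring centre. The scene and side cameras disagree, giving about 5 to 6 mm in different directions, but all are well inside the 14 mm limit.

**Other things:** in the last scene picture nothing else on the counter had visibly moved. I compared that by eye and did not measure it. The hand-in reported no verdict.

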